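# Tip the grinding balls out of one corner of the organiser

### The arm

A 7-joint arm with a two-finger parallel gripper is mounted at the origin on a cart in front of the work surface, level with it; the furniture and walls round the work are solid. World frame = base frame: x ahead of the robot, y to its left, z up, the work surface at z = 0. Lengths are in m, angles in rad, forces in N, time in s.
With the tool pointing down it reaches from about 0.35 to 0.9 m from the base axis. Payload 19.9 kg.
Tool frame: the origin (TCP) lies between the finger pads; the fingertips stand 22 mm ahead of it and the grasp point (between the pads) lies 3 mm ahead of it; z points along the fingers, y is the line along which they close (so a half turn about z gives the same grasp; the last joint's range is limited). The gripper opens to 85 mm and grips with 20 to 120 N. Pads are 22 mm wide; open, the fingers measure 114 mm over their backs; the gripper's body (76 mm by 85 mm) begins 54 mm behind the grasp point. The pads swing forward as they close: fully open they stand 13 mm farther back than shut.
Start: joints at [-1.228, 0.417, -0.01, 1.614, 0.005, 1.111, -0.053], TCP at [0.234, 0.58, 0.253] pointing down, gripper open.
Joint ranges: [-2.81, 2.81], [-0.39, 2.02], [-1.27, 1.25], [0.06, 2.57], [-1.19, 4.33], [0.19, 2], [-2.82, 2.82]. Speed limits (rad/s): [1.89, 1.89, 2.39, 2.39, 3.01, 3.01, 3.01].

### API

Orientations are given as a 3x3 rotation matrix whose columns are the frame's x, y, z axes.
In Python, from bench import r, vision, nets gives the robot as it stands. The module is installed in compiled form; this text tells all that it offers.
- The arm moves only by the tool move_arm, never from a script. Its argument "plan" is a list of rows, each an object of numbers: "dx", "dy", "dz": the shift along the world's x, y, z in cm; "wx", "wy", "wz": the turn, a rotation vector about the world's x, y, z in rad; "claw": the opening, from -1 (shut) to 1 (fully open). A call has 1 to 12 rows; each row is the pose to reach, as a shift and turn from the pose commanded when the call began; what a row does not reach only later rows make up. A row lasts 1/12 s, in which the tool goes at most 41.7 mm and 7.16 degrees, less where a joint would pass 70% of its speed; a pose out of reach is approached as far as the arm can. A call with a gripper value outside its range is refused whole. The fingers move at their own pace and stop on an object; "squeeze" is the grip in N (left out, the last holds). Time passes only in rows, so rows that repeat a pose let the fingers close. It gives the time, the measured TCP pose, the force, the opening and the grip force at its end, in the units of the state.
- r.read_state(): the state, without advancing time (a new reading comes with each control period).
- vision.snapshot(name): name is "scene" or "top"; returns a dict with "pixels" (480x640x3 uint8, red, green, blue), "depth" (480x640 float32, m along the optical axis (not along the pixel's ray), 0 where there is no reading), "mtx" (3x3 intrinsics, pixels), "D" ([k1, k2, p1, p2, k3] as OpenCV has them; the pictures are not rectified), "R" (3x3) and "t" (3): a world point X has camera coordinates R X + t. Camera axes: x right, y down, z forward; pixel columns grow to the right and rows downward; lengths in m; the calibration is good to about 2 mm. A picture is of the moment at which its call begins.
- r.hand_in(): hands the job in; it is judged then, once.
Trained networks look in the newest picture that a camera, given by its name, has taken for a name from the list of things; names that differ only in an ending like _2 or _b are one class to them, and where a whole thing is asked for, a point or a joint stands for the part that bears it (a point fixed in the world has none). Each returns a list of dicts, best first, with "p" (0 to 1); they miss things now and then, are a little off and sometimes report something else, mostly with a low value. They report only what shows in the picture. A call takes as long as a camera call.
- nets.cut_out(target, camera): "region" (480x640 bool, what is visible of it) and "extent" ([left, top, right, bottom] in pixels, round what is visible of it).
The state is a dict: "t": time; "joint_pos": joint angles; "joint_vel": joint speeds; "effort": joint torques, N m; "ee_pos": TCP position; "orientation": TCP orientation; "wrist_force": force on the tool from outside, world axes, zero at the start; "moment": the same for the moment, N m; "width": finger opening in m; "grip_force": force on a finger pad.
Only numpy, scipy, OpenCV 4.12 (cv2) and the standard library are available. Lean on these libraries where they do the work, as an engineer would, in place of code of your own. Each camera call takes 0.05 s, during which the arm holds its last target. There are 200 camera calls.

### The job

Load the steel bowl with the two large grinding balls: lift the divided organiser by its handle and tip it toward the corner of their compartment over the bowl so that both roll into the bowl, while everything else stays in its own compartment. Do not touch the large balls with the gripper. Then set the organiser down level in the middle of the cork mat again and let go, with the bowl still standing upright.

Things in the scene. Friction and masses are not known exactly. Their poses are not given: they have to be found in the camera images.
- organiser: grey plastic octagonal organiser, 188 x 188 mm with its four corners cut off, about 0.3 kg empty, 0.6 kg full; floor 4 mm thick, walls and two crossing dividers 4 mm thick, 36 mm high from the underside, making 2 x 2 compartments. Origin: centre of the underside; x and y along the dividers, z up; stands at any yaw. Large balls at +x +y, small at -x +y, weight at -x -y, mount at +x -y
- handle (a point): centre of the organiser's black handle, a flat bar 95 mm long (along the organiser's x), 14 mm wide (y) and 33 mm tall, from 56 to 89 mm above the organiser's underside, standing over the middle divider on two posts; this point is 72.5 mm above the centre of the underside. Axes as the organiser's
- big1_center (a point): centre of large white ceramic ball 1 of 2, diameter 26 mm, 35 g
- big2_center (a point): centre of large white ceramic ball 2 of 2, diameter 26 mm, 35 g
- small1_center (a point): centre of small white ceramic ball 1 of 3, diameter 18 mm, 12 g
- small2_center (a point): centre of small white ceramic ball 2 of 3, diameter 18 mm, 12 g
- small3_center (a point): centre of small white ceramic ball 3 of 3, diameter 18 mm, 12 g
- weight_center (a point): centre of a knobbed brass check weight, 24 mm in diameter, 39 mm tall, 100 g
- mount_center (a point): centre of a round white specimen mount, 41 mm in diameter, 18 mm tall
- cell_big (a point): middle of the large balls' compartment (88 x 88 mm), 15 mm above the underside, 46 mm from the centre along both x and y. Like all four it is open at the cut-off outer corner: an opening 59 mm wide with a rounded lip 2 mm high, 100 mm from the organiser's centre along the diagonal. A ball lying at the lip crosses it at a slope of about 35 degrees (small: 45), one that rolls up to it sooner; jerks throw balls out
- cell_small (a point): middle of the compartment of the small balls, at the same height, 46 mm from the centre along both x and y
- cell_weight (a point): middle of the compartment of the weight, at the same height, 46 mm from the centre along both x and y
- cell_mount (a point): middle of the compartment of the specimen mount, at the same height, 46 mm from the centre along both x and y
- bowl: open round steel bowl with upright sides, 160 mm in diameter outside, 70 mm tall, wall 4 mm, with two small side handles at its +y and -y, loose, 0.6 kg; origin: centre of its underside, z up
- mat: fixed round cork mat, 220 mm in diameter, 4 mm thick, on which the organiser stands; origin: centre of its underside

How it is judged:
By the outcome, as a careful person would: the job done as asked, in the order asked, and still so for the second after the job is handed in, with the robot touching nothing.
It also fails if it takes over 67 s, if anything falls off the work surface, if the arm or the gripper's body presses on something with over 40 N, if the wrist force passes 120 N, or if a joint passes its speed limit or range.

## Working session

There is one attempt and no reset: what is moved stays moved. The work goes in short steps, Python scripts to look and compute and a tool call to move; the robot and the scene stay as the last step left them, time stands still between calls to the robot, and variables do not carry over. Pictures are saved under pics/ and viewed, at most 10 in all, crops included, and the job is handed in when it is done.

Besides the shell and the picture viewer there is one more tool, called in YAML: its name, and indented under it one key for each argument. move_arm: Moves the arm, as the interface text tells. Its arguments: {"type":"object","properties":{"plan":{"type":"array"},"squeeze":{"type":"number"}},"required":["plan"]}

```bash
mkdir -p pics; cat > h.py <<'E'
import numpy as np, cv2
from bench import r, vision, nets
def snap(n,f=None):
    s=vision.snapshot(n)
    if f: cv2.imwrite('pics/'+f,cv2.cvtColor(s['pixels'],cv2.COLOR_RGB2BGR))
    return s
def pts(s,mask=None):
    d=s['depth']; m=d>0
    if mask is not None: m&=mask
    v,u=np.nonzero(m)
    p=cv2.undistortPoints(np.stack([u,v],1).astype(float)[:,None],np.array(s['mtx']),np.array(s['D']))[:,0]
    z=d[v,u][:,None]
    c=np.hstack([p*z,z])
    return (c-np.array(s['t']))@np.array(s['R']), np.stack([u,v],1)
E
python3 - <<'E'
from h import *
for n in('scene','top'):
    s=snap(n,n+'0.png')
    print(n,'cam',-np.array(s['R']).T@np.array(s['t']))
    for t in('organiser','handle','bowl','mat','big1_center','small1_center','weight_center','mount_center'):
        for o in nets.cut_out(t,n)[:3]:
            if o['p']<.3: continue
            P,_=pts(s,o['region'])
            if len(P)==0: continue
            print(n,t,round(o['p'],2),o['extent'],np.median(P,0).round(3),P.min(0).round(3),P.max(0).round(3))
print(r.read_state())
E
```

```text
scene cam [ 0.15920899 -0.79439006  0.52667148]
scene organiser 0.78 [323.4, 304.9, 462.4, 419.3] [ 0.486 -0.354  0.02 ] [ 0.399 -0.437 -0.003] [ 0.608 -0.2    0.093]
scene handle 0.61 [324.5, 305.1, 464.9, 421.7] [ 0.486 -0.354  0.02 ] [ 0.399 -0.437 -0.003] [ 0.603 -0.2    0.093]
scene bowl 0.83 [245.1, 194.7, 317.4, 255.8] [0.489 0.092 0.038] [ 0.412 -0.002 -0.003] [0.622 0.343 0.071]
scene bowl 0.37 [426.3, 374.9, 440.2, 388.6] [ 0.524 -0.402  0.02 ] [ 0.518 -0.408  0.011] [ 0.534 -0.39   0.026]
scene mat 0.93 [323.7, 336.1, 469.0, 424.2] [ 0.491 -0.411  0.002] [ 0.394 -0.446 -0.003] [ 0.616 -0.308  0.04 ]
scene weight_center 0.59 [425.3, 331.1, 442.3, 355.6] [ 0.565 -0.344  0.031] [ 0.528 -0.372  0.005] [ 0.596 -0.324  0.083]
scene mount_center 0.6 [357.9, 324.9, 381.1, 341.0] [ 0.489 -0.275  0.024] [ 0.479 -0.291  0.011] [ 0.511 -0.255  0.026]
scene mount_center 0.54 [336.8, 351.1, 355.5, 369.7] [ 0.427 -0.316  0.026] [ 0.418 -0.324  0.006] [ 0.44  -0.285  0.034]
top cam [ 0.32116559 -0.03579198  1.0011987 ]
top organiser 0.95 [389.9, 192.2, 487.1, 282.3] [ 0.499 -0.334  0.008]
[... 975 characters left out ...]
-0.05297462]), 'joint_vel': array([-0.00069599,  0.00123426,  0.00066994, -0.00208563, -0.00242135,
        0.00031415,  0.00177145]), 'effort': array([ 6.36201785e-04, -8.64168763e+01,  6.77491911e-01, -4.35227966e+01,
        1.90209987e-02,  1.43174530e-03, -1.57067745e-05]), 'ee_pos': array([0.23401942, 0.57953013, 0.25328246]), 'orientation': array([[-9.27261441e-01,  3.74414502e-01,  3.56120130e-05],
       [ 3.74414502e-01,  9.27261441e-01, -2.15309024e-05],
       [-4.10831286e-05, -6.63112151e-06, -9.99999999e-01]]), 'wrist_force': array([-0.08575893,  0.64475648, -0.01254391]), 'moment': array([ 0.01537803,  0.0076414 , -0.00041541]), 'grip_force': 0.0, 'width': 0.0854327074156431}
```

```bash
python3 - <<'E'
from h import *
a=cv2.imread('pics/top0.png'); b=cv2.imread('pics/scene0.png')
A=cv2.resize(a[180:295,375:500],None,fx=4,fy=4,interpolation=cv2.INTER_CUBIC)[:460,:]
B=cv2.resize(a[180:300,170:300],(300,277)); 
o=np.zeros((600,800,3),np.uint8); o[:460,:500]=A; o[:277,500:800]=B; o[277:600,500:800]=cv2.resize(b[180:440,230:480],(300,323))
cv2.imwrite('pics/c.png',o)
E
```

```text
(no output)
```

View pics/c.png

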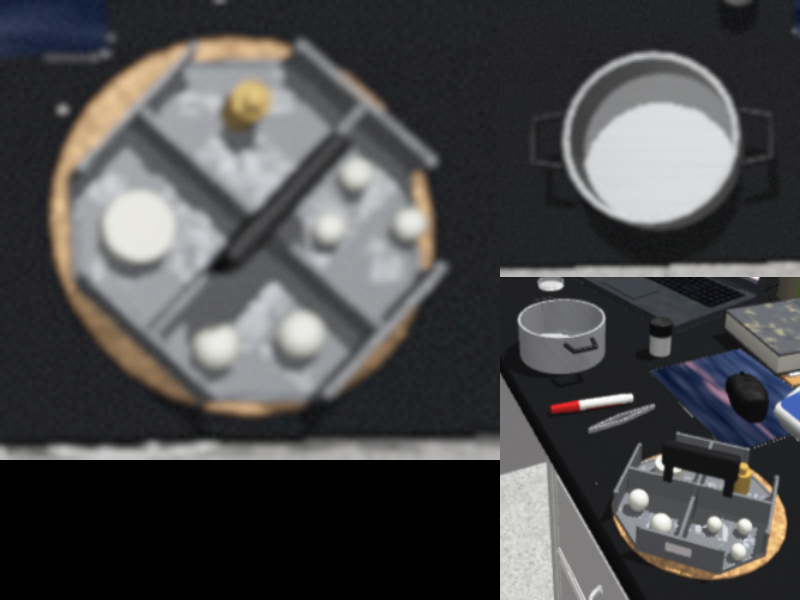

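View pics/scene0.png

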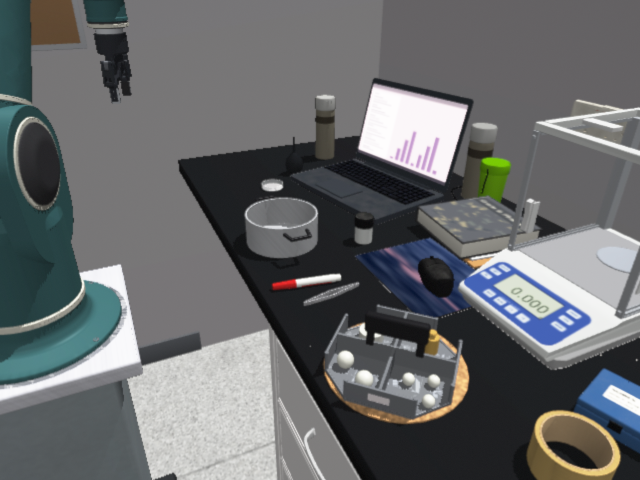

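```bash
cat >> h.py <<'E'
def handle(P,lo,hi):
    Q=P[(P[:,2]>lo)&(P[:,2]<hi)]
    (c,sz,a)=cv2.minAreaRect(Q[:,:2].astype(np.float32))
    w,V=np.linalg.eigh(np.cov(Q[:,:2].T)); d=V[:,1]
    if d[1]<0:d=-d
    return len(Q),np.round(c,4),np.round(sz,3),round(float(np.degrees(np.arctan2(d[1],d[0]))),1),np.median(Q[:,2]).round(4)
def circ(Q):
    A=np.c_[2*Q[:,:2],np.ones(len(Q))]; s=np.linalg.lstsq(A,(Q[:,:2]**2).sum(1),rcond=None)[0]
    return s[:2].round(4), np.sqrt(s[2]+s[0]**2+s[1]**2).round(4)
E
python3 - <<'E'
from h import *
for n in('top','scene'):
    s=snap(n); P,_=pts(s)
    b=lambda x0,x1,y0,y1:(P[:,0]>x0)&(P[:,0]<x1)&(P[:,1]>y0)&(P[:,1]<y1)
    O=P[b(.38,.62,-.45,-.21)]
    print(n,'handle',handle(O,.08,.1))
    B=P[b(.39,.6,.01,.23)]; R=B[(B[:,2]>.062)&(B[:,2]<.08)]; print('bowl',circ(R),len(R))
    m=O[(O[:,2]>.001)&(O[:,2]<.008)]
    print('matrect',cv2.minEnclosingCircle(m[:,:2].astype(np.float32)))
    if n=='top':
        # height map 5cm cells
        for x in np.arange(.3,.9,.05):
            print('%.2f'%x,[int(1000*np.percentile(P[b(x,x+.05,y,y+.05)][:,2],98)) if b(x,x+.05,y,y+.05).sum()>3 else None for y in np.arange(.35,-.5,-.05)])
E
```

```text
top handle (307, array([ 0.5006, -0.3318]), array([0.015, 0.094]), 133.7, np.float64(0.0912))
bowl (array([0.4929, 0.1199]), np.float64(0.0825)) 662
matrect ((0.5032756328582764, -0.3269924819469452), 0.16356346011161804)
0.30 [-792, -789, -791, -790, -790, -790, -791, -792, -792, -791, -792, -792, -792, -791, -791, -791, -790]
0.35 [2, 2, 2, 2, 3, 1, 2, 2, 2, 2, 2, 2, 2, 2, 3, 2, 1]
0.40 [2, 3, 2, 3, 69, 70, 69, 2, 3, 15, 2, 2, 3, 40, 33, 41, 37]
0.45 [3, 3, 3, 64, 70, 8, 9, 70, 2, 16, 7, 2, 39, 88, 93, 40, 40]
0.50 [3, 3, 3, 63, 70, 8, 69, 70, 3, 15, 8, 2, 39, 39, 93, 93, 39]
0.55 [12, 3, 3, 2, 69, 70, 69, 3, 2, 2, 3, 2, 4, 40, 45, 40, 39]
0.60 [30, 3, 3, 3, 3, 2, 56, 62, 5, 6, 5, 5, 5, 4, 7, 5, 2]
0.65 [32, 33, 34, 33, 30, 28, 63, 63, 5, 5, 40, 46, 47, 57, 57, 57, 56]
0.70 [32, 35, 35, 34, 31, 31, 31, 3, 5, 5, 43, 46, 66, 69, 69, 69, 69]
0.75 [38, 38, 37, 37, 33, 32, 30, 3, 5, 51, 52, 5, 78, 80, 79, 78, 78]
0.80 [37, 37, 38, 38, 38, 37, 51, 53, 53, 53, 53, 7, 320, 334, 334, 321, 320]
0.85 [80, 37, 37, 38, 39, 38, 24, 54, 54, 54, 53, 7, 320, 331, 333, 87, 316]
0.90 [222, 212, 189, 150, 102, 68, 11, 54, 54, 54, 54, 11, 89, 86, 101, 102, 99]
scene handle (743, array([ 0.4999, -0.3355]), array([0.017, 0.095]), 134.8, np.float64(0.0892))
bowl (array([0.4923, 0.1143]), np.float64(0.0786)) 539
matrect ((0.5143067836761475, -0.32587355375289917), 0.15459893643856049)
```

move_arm:
  plan:
    - {"dx": 2.5,"dy": -3,"wz": -0.03}
    - {"dx": 5,"dy": -6,"wz": -0.06}
    - {"dx": 7.5,"dy": -9,"wz": -0.09}
    - {"dx": 10,"dy": -12,"wz": -0.12}
    - {"dx": 12.5,"dy": -15,"wz": -0.15}
    - {"dx": 15,"dy": -18,"wz": -0.18}
    - {"dx": 17,"dy": -21.5,"wz": -0.22}
    - {"dx": 19,"dy": -25,"wz": -0.26}
    - {"dx": 20.5,"dy": -28.8,"wz": -0.3}
    - {"dx": 22,"dy": -32.5,"wz": -0.34}
    - {"dx": 23,"dy": -36.5,"wz": -0.38}
    - {"dx": 24,"dy": -40,"wz": -0.42}
  squeeze: 100

```text
invalid input at $.plan[0]: expected keys dx, dy, dz, wx, wy, wz, claw
```

move_arm:
  plan:
    - {"dy": -4}
    - {"dy": -8}
    - {"dy": -12}
    - {"dy": -16}
    - {"dy": -20}
    - {"dx": 0.5,"dy": -24}
    - {"dx": 1,"dy": -28}
    - {"dx": 1.5,"dy": -32}
    - {"dx": 1.7,"dy": -36}
    - {"dx": 2,"dy": -40}
    - {"dx": 2.3,"dy": -44,"dz": -1}
    - {"dx": 2.6,"dy": -47,"dz": -3}

```text
invalid input at $.plan[0]: expected keys dx, dy, dz, wx, wy, wz, claw
```

All keys are required in every row.

move_arm:
  plan:
    - {"dx": 2.5,"dy": -3,"dz": 0,"wx": 0,"wy": 0,"wz": -0.03,"claw": 1}
    - {"dx": 5,"dy": -6,"dz": 0,"wx": 0,"wy": 0,"wz": -0.06,"claw": 1}
    - {"dx": 7.5,"dy": -9,"dz": 0,"wx": 0,"wy": 0,"wz": -0.09,"claw": 1}
    - {"dx": 10,"dy": -12,"dz": 0,"wx": 0,"wy": 0,"wz": -0.12,"claw": 1}
    - {"dx": 12.5,"dy": -15,"dz": 0,"wx": 0,"wy": 0,"wz": -0.15,"claw": 1}
    - {"dx": 15,"dy": -18,"dz": 0,"wx": 0,"wy": 0,"wz": -0.18,"claw": 1}
    - {"dx": 17,"dy": -21.5,"dz": 0,"wx": 0,"wy": 0,"wz": -0.22,"claw": 1}
    - {"dx": 19,"dy": -25,"dz": 0,"wx": 0,"wy": 0,"wz": -0.26,"claw": 1}
    - {"dx": 20.5,"dy": -28.8,"dz": 0,"wx": 0,"wy": 0,"wz": -0.3,"claw": 1}
    - {"dx": 22,"dy": -32.5,"dz": 0,"wx": 0,"wy": 0,"wz": -0.34,"claw": 1}
    - {"dx": 23,"dy": -36.5,"dz": 0,"wx": 0,"wy": 0,"wz": -0.38,"claw": 1}
    - {"dx": 24,"dy": -40,"dz": 0,"wx": 0,"wy": 0,"wz": -0.42,"claw": 1}
  squeeze: 100

```text
t: 2.0
ee_pos: [0.4744, 0.1769, 0.2535]
orientation: [[-0.692, 0.722, 0.0], [0.722, 0.692, 0.0], [-0.0, 0.0, -1.0]]
wrist_force: [1.0, -0.0, 0.0]
width: 0.0854
grip_force: 0.0
```

move_arm:
  plan:
    - {"dx": 0,"dy": -4,"dz": 0,"wx": 0,"wy": 0,"wz": 0,"claw": 1}
    - {"dx": 0,"dy": -8,"dz": 0,"wx": 0,"wy": 0,"wz": 0,"claw": 1}
    - {"dx": 0,"dy": -12,"dz": 0,"wx": 0,"wy": 0,"wz": 0,"claw": 1}
    - {"dx": 0,"dy": -16,"dz": 0,"wx": 0,"wy": 0,"wz": 0,"claw": 1}
    - {"dx": 0,"dy": -20,"dz": 0,"wx": 0,"wy": 0,"wz": 0,"claw": 1}
    - {"dx": 0.5,"dy": -24,"dz": 0,"wx": 0,"wy": 0,"wz": 0,"claw": 1}
    - {"dx": 1,"dy": -28,"dz": 0,"wx": 0,"wy": 0,"wz": 0,"claw": 1}
    - {"dx": 1.5,"dy": -32,"dz": 0,"wx": 0,"wy": 0,"wz": 0,"claw": 1}
    - {"dx": 1.7,"dy": -36,"dz": 0,"wx": 0,"wy": 0,"wz": 0,"claw": 1}
    - {"dx": 2,"dy": -40,"dz": 0,"wx": 0,"wy": 0,"wz": 0,"claw": 1}
    - {"dx": 2.3,"dy": -44,"dz": -1,"wx": 0,"wy": 0,"wz": 0,"claw": 1}
    - {"dx": 2.6,"dy": -47,"dz": -3,"wx": 0,"wy": 0,"wz": 0,"claw": 1}

```text
t: 3.0
ee_pos: [0.5004, -0.2944, 0.2248]
orientation: [[-0.693, 0.721, 0.004], [0.721, 0.693, -0.002], [-0.004, 0.001, -1.0]]
wrist_force: [1.1, 0.3, 1.1]
width: 0.0855
grip_force: 0.0
```

move_arm:
  plan:
    - {"dx": 0,"dy": -2,"dz": -1.5,"wx": 0,"wy": 0,"wz": 0,"claw": 1}
    - {"dx": 0,"dy": -4.3,"dz": -3,"wx": 0,"wy": 0,"wz": 0,"claw": 1}
    - {"dx": 0,"dy": -4.3,"dz": -5,"wx": 0,"wy": 0,"wz": 0,"claw": 1}
    - {"dx": 0,"dy": -4.3,"dz": -7,"wx": 0,"wy": 0,"wz": 0,"claw": 0.5}
    - {"dx": 0,"dy": -4.3,"dz": -9,"wx": 0,"wy": 0,"wz": 0,"claw": 0.3}
    - {"dx": 0,"dy": -4.3,"dz": -11,"wx": 0,"wy": 0,"wz": 0,"claw": 0.1}
    - {"dx": 0,"dy": -4.3,"dz": -12.5,"wx": 0,"wy": 0,"wz": 0,"claw": 0}
    - {"dx": 0,"dy": -4.3,"dz": -13.5,"wx": 0,"wy": 0,"wz": 0,"claw": 0}
    - {"dx": 0,"dy": -4.3,"dz": -14.2,"wx": 0,"wy": 0,"wz": 0,"claw": 0}
    - {"dx": 0,"dy": -4.3,"dz": -14.4,"wx": 0,"wy": 0,"wz": 0,"claw": 0}
    - {"dx": 0,"dy": -4.3,"dz": -14.4,"wx": 0,"wy": 0,"wz": 0,"claw": 0}
    - {"dx": 0,"dy": -4.3,"dz": -14.4,"wx": 0,"wy": 0,"wz": 0,"claw": 0}

```text
t: 4.0
ee_pos: [0.5004, -0.3337, 0.08]
orientation: [[-0.694, 0.72, 0.001], [0.72, 0.694, -0.001], [-0.001, 0.0, -1.0]]
wrist_force: [-0.7, 0.8, 0.3]
width: 0.0425
grip_force: 0.0
```

```bash
python3 - <<'E'
from h import *
a=cv2.cvtColor(snap('top')['pixels'],cv2.COLOR_RGB2BGR)[170:300,360:510]; b=cv2.cvtColor(snap('scene')['pixels'],cv2.COLOR_RGB2BGR)[270:440,290:500]
cv2.imwrite('pics/g.png',np.hstack([cv2.resize(a,(400,347)),cv2.resize(b,(400,347))]))
E
```

```text
(no output)
```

View pics/g.png

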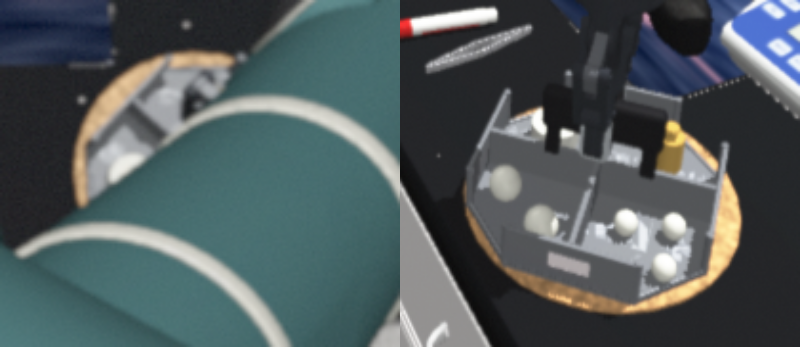

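The fingers straddle the handle's middle in the scene view (about (595,110) in the right half), and the balls haven't moved. Closing.

move_arm:
  plan:
    - {"dx": 0,"dy": 0,"dz": 0,"wx": 0,"wy": 0,"wz": 0,"claw": -0.3}
    - {"dx": 0,"dy": 0,"dz": 0,"wx": 0,"wy": 0,"wz": 0,"claw": -0.5}
    - {"dx": 0,"dy": 0,"dz": 0,"wx": 0,"wy": 0,"wz": 0,"claw": -0.6}
    - {"dx": 0,"dy": 0,"dz": 0,"wx": 0,"wy": 0,"wz": 0,"claw": -0.7}
    - {"dx": 0,"dy": 0,"dz": 0,"wx": 0,"wy": 0,"wz": 0,"claw": -1}
    - {"dx": 0,"dy": 0,"dz": 0,"wx": 0,"wy": 0,"wz": 0,"claw": -1}
    - {"dx": 0,"dy": 0,"dz": 0,"wx": 0,"wy": 0,"wz": 0,"claw": -1}
    - {"dx": 0,"dy": 0,"dz": 0,"wx": 0,"wy": 0,"wz": 0,"claw": -1}
  squeeze: 110

```text
t: 4.77
ee_pos: [0.5002, -0.3335, 0.0797]
orientation: [[-0.694, 0.72, 0.0], [0.72, 0.694, -0.0], [-0.0, 0.0, -1.0]]
wrist_force: [-2.3, 2.3, 6.9]
width: 0.0125
grip_force: 107.2
```

```bash
python3 - <<'E'
from h import *
s=snap('scene'); P,_=pts(s)
O=P[(abs(P[:,0]-.5)<.13)&(abs(P[:,1]+.33)<.13)]
hsv=cv2.cvtColor(cv2.imread('pics/top0.png'),cv2.COLOR_BGR2HSV)
m=(hsv[...,0]<22)&(hsv[...,0]>8)&(hsv[...,1]>70)&(hsv[...,2]>80)
import json
t=snap('top')
v,u=np.nonzero(m); k=(u>375)&(u<500)&(v>180)&(v<295); q=np.stack([u,v],1)[k].astype(np.float64)
# mat pixels -> plane z=.004 by rays
d=cv2.undistortPoints(q[:,None],np.array(t['mtx']),np.array(t['D']))[:,0]; R=np.array(t['R']);c=-R.T@np.array(t['t'])
D=np.c_[d,np.ones(len(d))]@R; X=c+D*((.004-c[2])/D[:,2])[:,None]
X=X[np.hypot(X[:,0]-.504,X[:,1]+.331)<.13]
print(cv2.minEnclosingCircle(X[:,:2].astype(np.float32)),len(X))
h=cv2.convexHull(X[:,:2].astype(np.float32))[:,0]; print(circ(h))
print(r.read_state()['ee_pos'],r.read_state()['wrist_force'])
E
```

```text
((0.5059487223625183, -0.3328343629837036), 0.1123148649930954) 1015
(array([ 0.5058, -0.3325]), np.float64(0.1113))
[ 0.50016089 -0.33352539  0.07970497] [-2.09868086  1.03673685  6.49677352]
```

move_arm:
  plan:
    - {"dx": 0,"dy": 0,"dz": 0.2,"wx": 0,"wy": 0,"wz": 0,"claw": -1}
    - {"dx": 0,"dy": 0,"dz": 0.5,"wx": 0,"wy": 0,"wz": 0,"claw": -1}
    - {"dx": 0,"dy": 0,"dz": 1,"wx": 0,"wy": 0,"wz": 0,"claw": -1}
    - {"dx": 0,"dy": 0,"dz": 1.7,"wx": -0.005,"wy": 0.005,"wz": 0,"claw": -1}
    - {"dx": 0,"dy": 0,"dz": 2.5,"wx": -0.015,"wy": 0.015,"wz": 0,"claw": -1}
    - {"dx": 0,"dy": 0,"dz": 3.4,"wx": -0.025,"wy": 0.025,"wz": 0,"claw": -1}
    - {"dx": 0,"dy": 0,"dz": 4.3,"wx": -0.035,"wy": 0.035,"wz": 0,"claw": -1}
    - {"dx": 0,"dy": 0,"dz": 5.2,"wx": -0.045,"wy": 0.045,"wz": 0,"claw": -1}
    - {"dx": 0,"dy": 0,"dz": 6.1,"wx": -0.055,"wy": 0.055,"wz": 0,"claw": -1}
    - {"dx": 0,"dy": 0,"dz": 7,"wx": -0.06,"wy": 0.06,"wz": 0,"claw": -1}
    - {"dx": 0,"dy": 0,"dz": 7.9,"wx": -0.065,"wy": 0.065,"wz": 0,"claw": -1}
    - {"dx": 0,"dy": 0,"dz": 8.8,"wx": -0.07,"wy": 0.07,"wz": 0,"claw": -1}

```text
t: 5.87
ee_pos: [0.5, -0.3335, 0.1682]
orientation: [[-0.694, 0.716, -0.07], [0.72, 0.691, -0.071], [-0.002, -0.1, -0.995]]
wrist_force: [-0.8, 0.3, -5.9]
width: 0.013
grip_force: 107.3
```

move_arm:
  plan:
    - {"dx": 0,"dy": 0.2,"dz": 0.9,"wx": 0,"wy": 0,"wz": 0,"claw": -1}
    - {"dx": 0,"dy": 0.6,"dz": 1.8,"wx": 0,"wy": 0,"wz": 0,"claw": -1}
    - {"dx": 0.1,"dy": 1.2,"dz": 2.7,"wx": 0,"wy": 0,"wz": 0,"claw": -1}
    - {"dx": 0.2,"dy": 2,"dz": 3.5,"wx": 0,"wy": 0,"wz": 0,"claw": -1}
    - {"dx": 0.4,"dy": 3,"dz": 4.2,"wx": 0,"wy": 0,"wz": 0,"claw": -1}
    - {"dx": 0.6,"dy": 4.1,"dz": 4.7,"wx": 0,"wy": 0,"wz": 0,"claw": -1}
    - {"dx": 0.8,"dy": 5.3,"dz": 5,"wx": 0,"wy": 0,"wz": 0,"claw": -1}
    - {"dx": 1,"dy": 6.5,"dz": 5.2,"wx": 0,"wy": 0,"wz": 0,"claw": -1}
    - {"dx": 1.2,"dy": 7.8,"dz": 5.2,"wx": 0,"wy": 0,"wz": 0,"claw": -1}
    - {"dx": 1.4,"dy": 9.1,"dz": 5.2,"wx": 0,"wy": 0,"wz": 0,"claw": -1}
    - {"dx": 1.6,"dy": 10.4,"dz": 5.2,"wx": 0,"wy": 0,"wz": 0,"claw": -1}
    - {"dx": 1.8,"dy": 11.7,"dz": 5.2,"wx": 0,"wy": 0,"wz": 0,"claw": -1}

```text
t: 6.87
ee_pos: [0.5181, -0.2148, 0.2189]
orientation: [[-0.694, 0.716, -0.07], [0.72, 0.691, -0.07], [-0.001, -0.099, -0.995]]
wrist_force: [-0.4, 0.3, -5.7]
width: 0.0125
grip_force: 107.3
```

```bash
python3 - <<'E'
from h import *
s=snap('scene'); b=cv2.cvtColor(s['pixels'],cv2.COLOR_RGB2BGR)[150:450,220:520]
cv2.imwrite('pics/l.png',cv2.resize(b,(600,600)))
E
```

```text
(no output)
```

View pics/l.png

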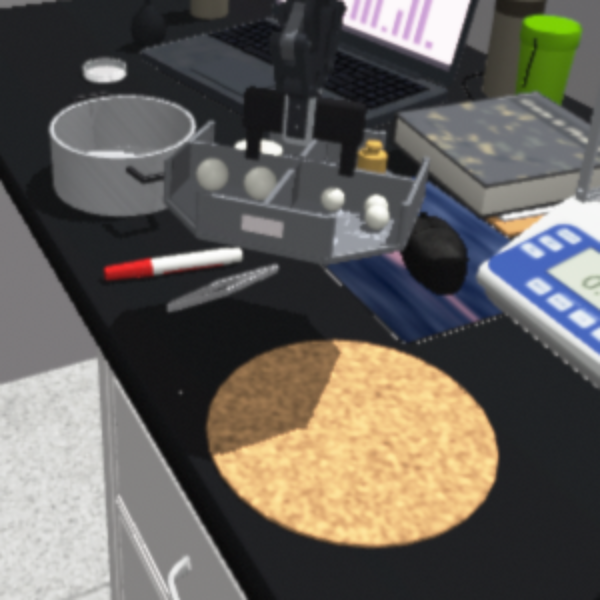

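move_arm:
  plan:
    - {"dx": 0.2,"dy": 1.4,"dz": 0,"wx": 0,"wy": 0,"wz": 0,"claw": -1}
    - {"dx": 0.4,"dy": 2.8,"dz": 0,"wx": 0,"wy": 0,"wz": 0,"claw": -1}
    - {"dx": 0.6,"dy": 4.3,"dz": 0,"wx": 0,"wy": 0,"wz": 0,"claw": -1}
    - {"dx": 0.8,"dy": 5.8,"dz": 0,"wx": 0,"wy": 0,"wz": 0,"claw": -1}
    - {"dx": 1,"dy": 7.4,"dz": 0,"wx": 0,"wy": 0,"wz": 0,"claw": -1}
    - {"dx": 1.2,"dy": 9,"dz": 0,"wx": 0,"wy": 0,"wz": 0,"claw": -1}
    - {"dx": 1.4,"dy": 10.6,"dz": 0,"wx": 0,"wy": 0,"wz": 0,"claw": -1}
    - {"dx": 1.6,"dy": 12.2,"dz": 0,"wx": 0,"wy": 0,"wz": 0,"claw": -1}
    - {"dx": 1.8,"dy": 13.8,"dz": 0,"wx": 0,"wy": 0,"wz": 0,"claw": -1}
    - {"dx": 2,"dy": 15.4,"dz": 0,"wx": 0,"wy": 0,"wz": 0,"claw": -1}
    - {"dx": 2.2,"dy": 17,"dz": 0,"wx": 0,"wy": 0,"wz": 0,"claw": -1}
    - {"dx": 2.4,"dy": 18.6,"dz": 0,"wx": 0,"wy": 0,"wz": 0,"claw": -1}

```text
t: 7.92
ee_pos: [0.5418, -0.0289, 0.2189]
orientation: [[-0.694, 0.716, -0.07], [0.72, 0.691, -0.07], [-0.002, -0.099, -0.995]]
wrist_force: [1.1, -0.3, -5.6]
width: 0.0128
grip_force: 107.7
```

move_arm:
  plan:
    - {"dx": 0.2,"dy": 1.6,"dz": 0,"wx": 0,"wy": 0,"wz": 0,"claw": -1}
    - {"dx": 0.4,"dy": 3.2,"dz": 0,"wx": 0,"wy": 0,"wz": 0,"claw": -1}
    - {"dx": 0.6,"dy": 4.7,"dz": 0,"wx": 0,"wy": 0,"wz": 0,"claw": -1}
    - {"dx": 0.8,"dy": 6.2,"dz": 0,"wx": 0,"wy": 0,"wz": 0,"claw": -1}
    - {"dx": 1,"dy": 7.6,"dz": 0,"wx": 0,"wy": 0,"wz": 0,"claw": -1}
    - {"dx": 1.2,"dy": 9,"dz": 0,"wx": 0,"wy": 0,"wz": 0,"claw": -1}
    - {"dx": 1.4,"dy": 10.3,"dz": 0,"wx": 0,"wy": 0,"wz": 0,"claw": -1}
    - {"dx": 1.6,"dy": 11.5,"dz": 0,"wx": 0,"wy": 0,"wz": 0,"claw": -1}
    - {"dx": 1.8,"dy": 12.6,"dz": 0,"wx": 0,"wy": 0,"wz": 0,"claw": -1}
    - {"dx": 1.9,"dy": 13.5,"dz": 0,"wx": 0,"wy": 0,"wz": 0,"claw": -1}
    - {"dx": 2,"dy": 14.2,"dz": 0,"wx": 0,"wy": 0,"wz": 0,"claw": -1}
    - {"dx": 2.1,"dy": 14.6,"dz": 0,"wx": 0,"wy": 0,"wz": 0,"claw": -1}

```text
t: 8.92
ee_pos: [0.5631, 0.1165, 0.2192]
orientation: [[-0.694, 0.716, -0.07], [0.72, 0.691, -0.07], [-0.002, -0.099, -0.995]]
wrist_force: [-0.6, -0.1, -5.1]
width: 0.0126
grip_force: 107.7
```

```bash
python3 - <<'E'
from h import *
s=snap('scene','b.png'); hsv=cv2.cvtColor(s['pixels'],cv2.COLOR_RGB2HSV)
for n in('scene','top'):
    s=snap(n); t=s
    for o in nets.cut_out('mat',n)[:1]:
        v,u=np.nonzero(o['region']); q=np.stack([u,v],1).astype(float)
        d=cv2.undistortPoints(q[:,None],np.array(t['mtx']),np.array(t['D']))[:,0]; R=np.array(t['R']);c=-R.T@np.array(t['t'])
        D=np.c_[d,np.ones(len(d))]@R; X=c+D*((.004-c[2])/D[:,2])[:,None]
        print(n,o['p'],cv2.minEnclosingCircle(X[:,:2].astype(np.float32)),X[:,:2].mean(0))
st=r.read_state(); print(st['joint_pos'].round(2),st['ee_pos'])
E
```

```text
scene 0.61 ((0.5040528178215027, -0.33789747953414917), 0.11109918355941772) [ 0.49834919 -0.34752667]
top 0.72 ((0.6040045022964478, 0.13593220710754395), 0.12624137103557587) [0.58413213 0.11345111]
[-0.65  0.44  0.49  1.73 -0.16  1.1   0.65] [0.56301098 0.11478133 0.21930475]
```

move_arm:
  plan:
    - {"dx": 0.2,"dy": 0.1,"dz": -0.1,"wx": 0,"wy": -0.01,"wz": 0,"claw": -1}
    - {"dx": 0.5,"dy": 0.1,"dz": -0.2,"wx": 0,"wy": -0.02,"wz": 0,"claw": -1}
    - {"dx": 0.9,"dy": 0.1,"dz": -0.4,"wx": 0,"wy": -0.03,"wz": 0,"claw": -1}
    - {"dx": 1.3,"dy": 0.1,"dz": -0.6,"wx": 0.005,"wy": -0.04,"wz": 0,"claw": -1}
    - {"dx": 1.8,"dy": 0.1,"dz": -0.8,"wx": 0.01,"wy": -0.05,"wz": 0,"claw": -1}
    - {"dx": 2.3,"dy": 0.1,"dz": -1,"wx": 0.01,"wy": -0.06,"wz": 0,"claw": -1}
    - {"dx": 2.8,"dy": 0.1,"dz": -1.3,"wx": 0.015,"wy": -0.07,"wz": 0,"claw": -1}
    - {"dx": 3.3,"dy": 0.1,"dz": -1.6,"wx": 0.02,"wy": -0.08,"wz": 0,"claw": -1}
    - {"dx": 3.8,"dy": 0.1,"dz": -1.9,"wx": 0.02,"wy": -0.09,"wz": 0,"claw": -1}
    - {"dx": 4.2,"dy": 0.1,"dz": -2.2,"wx": 0.025,"wy": -0.1,"wz": 0,"claw": -1}
    - {"dx": 4.6,"dy": 0.1,"dz": -2.4,"wx": 0.03,"wy": -0.11,"wz": 0,"claw": -1}
    - {"dx": 4.8,"dy": 0.1,"dz": -2.5,"wx": 0.03,"wy": -0.12,"wz": 0,"claw": -1}

```text
t: 10.17
ee_pos: [0.6114, 0.1162, 0.1938]
orientation: [[-0.69, 0.722, 0.05], [0.721, 0.692, -0.04], [-0.064, 0.009, -0.998]]
wrist_force: [-0.2, 0.2, -6.3]
width: 0.0125
grip_force: 107.7
```

move_arm:
  plan:
    - {"dx": 0,"dy": 0,"dz": 0,"wx": 0,"wy": 0,"wz": 0,"claw": -1}
    - {"dx": 0,"dy": 0,"dz": 0,"wx": 0,"wy": 0,"wz": 0,"claw": -1}
    - {"dx": 0,"dy": 0,"dz": 0,"wx": 0,"wy": 0,"wz": 0,"claw": -1}
    - {"dx": 0,"dy": 0,"dz": 0,"wx": 0,"wy": 0,"wz": 0,"claw": -1}
    - {"dx": 0,"dy": 0,"dz": 0,"wx": 0,"wy": -0.01,"wz": 0,"claw": -1}
    - {"dx": 0,"dy": 0,"dz": 0,"wx": 0,"wy": -0.02,"wz": 0,"claw": -1}
    - {"dx": 0,"dy": 0,"dz": 0,"wx": 0,"wy": -0.03,"wz": 0,"claw": -1}
    - {"dx": 0,"dy": 0,"dz": 0,"wx": 0,"wy": -0.04,"wz": 0,"claw": -1}
    - {"dx": 0,"dy": 0,"dz": 0,"wx": 0,"wy": -0.05,"wz": 0,"claw": -1}
    - {"dx": 0,"dy": 0,"dz": 0,"wx": 0,"wy": -0.06,"wz": 0,"claw": -1}
    - {"dx": 0,"dy": 0,"dz": 0,"wx": 0,"wy": -0.07,"wz": 0,"claw": -1}
    - {"dx": 0,"dy": 0,"dz": 0,"wx": 0,"wy": -0.08,"wz": 0,"claw": -1}

```text
t: 11.17
ee_pos: [0.611, 0.1165, 0.1943]
orientation: [[-0.683, 0.719, 0.13], [0.721, 0.692, -0.04], [-0.119, 0.067, -0.991]]
wrist_force: [0.5, 0.3, -5.2]
width: 0.0126
grip_force: 107.7
```

```bash
python3 - <<'E'
from h import *
a=cv2.cvtColor(snap('scene')['pixels'],cv2.COLOR_RGB2BGR)[130:280,220:420]; b=cv2.cvtColor(snap('top')['pixels'],cv2.COLOR_RGB2BGR)[170:320,170:370]
cv2.imwrite('pics/p1.png',np.hstack([cv2.resize(a,(400,300)),cv2.resize(b,(400,300))]))
E
```

```text
(no output)
```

View pics/p1.png

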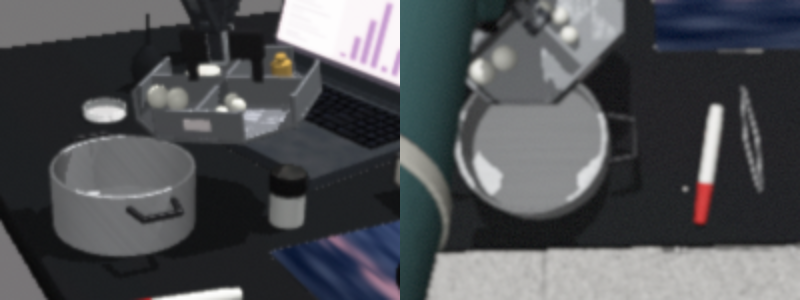

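move_arm:
  plan:
    - {"dx": -0.1,"dy": 0,"dz": 0,"wx": 0.005,"wy": -0.01,"wz": 0,"claw": -1}
    - {"dx": -0.2,"dy": 0,"dz": 0,"wx": 0.01,"wy": -0.02,"wz": 0,"claw": -1}
    - {"dx": -0.3,"dy": 0,"dz": 0,"wx": 0.015,"wy": -0.035,"wz": 0,"claw": -1}
    - {"dx": -0.4,"dy": 0,"dz": 0,"wx": 0.02,"wy": -0.05,"wz": 0,"claw": -1}
    - {"dx": -0.5,"dy": 0,"dz": 0,"wx": 0.025,"wy": -0.065,"wz": 0,"claw": -1}
    - {"dx": -0.6,"dy": 0,"dz": 0,"wx": 0.03,"wy": -0.08,"wz": 0,"claw": -1}
    - {"dx": -0.7,"dy": 0,"dz": 0,"wx": 0.035,"wy": -0.095,"wz": 0,"claw": -1}
    - {"dx": -0.8,"dy": 0,"dz": 0,"wx": 0.035,"wy": -0.11,"wz": 0,"claw": -1}
    - {"dx": -0.9,"dy": 0,"dz": 0,"wx": 0.035,"wy": -0.12,"wz": 0,"claw": -1}
    - {"dx": -0.9,"dy": 0,"dz": 0,"wx": 0.035,"wy": -0.12,"wz": 0,"claw": -1}
    - {"dx": -0.9,"dy": 0,"dz": 0,"wx": 0.035,"wy": -0.12,"wz": 0,"claw": -1}
    - {"dx": -0.9,"dy": 0,"dz": 0,"wx": 0.035,"wy": -0.12,"wz": 0,"claw": -1}

```text
t: 12.27
ee_pos: [0.6022, 0.1167, 0.1944]
orientation: [[-0.665, 0.704, 0.247], [0.726, 0.688, -0.006], [-0.174, 0.176, -0.969]]
wrist_force: [-0.1, -0.1, -4.6]
width: 0.0125
grip_force: 107.9
```

```bash
python3 - <<'E'
from h import *
a=cv2.cvtColor(snap('scene')['pixels'],cv2.COLOR_RGB2BGR)[130:280,220:420]; b=cv2.cvtColor(snap('top')['pixels'],cv2.COLOR_RGB2BGR)[170:320,170:370]
cv2.imwrite('pics/p2.png',np.hstack([cv2.resize(a,(400,300)),cv2.resize(b,(400,300))]))
E
```

```text
(no output)
```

View pics/p2.png

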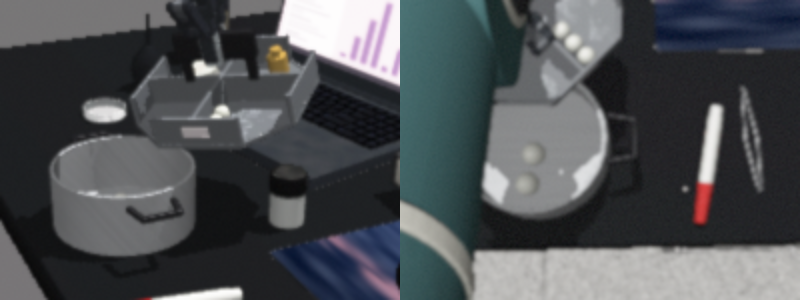

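Both large balls lie in the bowl, at about (533,152) and (527,183) in the right half. The three small balls, the weight and the mount are still in their compartments. Next I tilt back and return.

move_arm:
  plan:
    - {"dx": 0,"dy": 0,"dz": 0.2,"wx": -0.01,"wy": 0.015,"wz": 0,"claw": -1}
    - {"dx": 0,"dy": 0,"dz": 0.5,"wx": -0.02,"wy": 0.04,"wz": 0,"claw": -1}
    - {"dx": 0,"dy": 0,"dz": 0.8,"wx": -0.03,"wy": 0.07,"wz": 0,"claw": -1}
    - {"dx": 0,"dy": 0,"dz": 1.1,"wx": -0.04,"wy": 0.1,"wz": 0,"claw": -1}
    - {"dx": 0,"dy": 0,"dz": 1.4,"wx": -0.05,"wy": 0.13,"wz": 0,"claw": -1}
    - {"dx": 0,"dy": 0,"dz": 1.7,"wx": -0.06,"wy": 0.16,"wz": 0,"claw": -1}
    - {"dx": 0,"dy": 0,"dz": 2,"wx": -0.07,"wy": 0.19,"wz": 0,"claw": -1}
    - {"dx": 0,"dy": 0,"dz": 2.3,"wx": -0.075,"wy": 0.22,"wz": 0,"claw": -1}
    - {"dx": 0,"dy": 0,"dz": 2.5,"wx": -0.075,"wy": 0.25,"wz": 0,"claw": -1}
    - {"dx": 0,"dy": 0,"dz": 2.5,"wx": -0.075,"wy": 0.28,"wz": 0,"claw": -1}
    - {"dx": 0,"dy": 0,"dz": 2.5,"wx": -0.075,"wy": 0.3,"wz": 0,"claw": -1}
    - {"dx": 0,"dy": 0,"dz": 2.5,"wx": -0.075,"wy": 0.31,"wz": 0,"claw": -1}

```text
t: 13.37
ee_pos: [0.6023, 0.1164, 0.219]
orientation: [[-0.695, 0.717, -0.061], [0.719, 0.69, -0.08], [-0.015, -0.099, -0.995]]
wrist_force: [0.0, -0.5, -4.8]
width: 0.0127
grip_force: 107.8
```

move_arm:
  plan:
    - {"dx": -0.1,"dy": -0.3,"dz": 0,"wx": 0,"wy": 0,"wz": 0,"claw": -1}
    - {"dx": -0.2,"dy": -0.8,"dz": 0,"wx": 0,"wy": 0,"wz": 0,"claw": -1}
    - {"dx": -0.5,"dy": -1.5,"dz": 0,"wx": 0,"wy": 0,"wz": 0,"claw": -1}
    - {"dx": -0.8,"dy": -2.4,"dz": 0,"wx": 0,"wy": 0,"wz": 0,"claw": -1}
    - {"dx": -1.1,"dy": -3.5,"dz": 0,"wx": 0,"wy": 0,"wz": 0,"claw": -1}
    - {"dx": -1.4,"dy": -4.7,"dz": 0,"wx": 0,"wy": 0,"wz": 0,"claw": -1}
    - {"dx": -1.7,"dy": -6,"dz": 0,"wx": 0,"wy": 0,"wz": 0,"claw": -1}
    - {"dx": -2,"dy": -7.4,"dz": 0,"wx": 0,"wy": 0,"wz": 0,"claw": -1}
    - {"dx": -2.3,"dy": -8.8,"dz": 0,"wx": 0,"wy": 0,"wz": 0,"claw": -1}
    - {"dx": -2.6,"dy": -10.2,"dz": 0,"wx": 0,"wy": 0,"wz": 0,"claw": -1}
    - {"dx": -2.9,"dy": -11.6,"dz": 0,"wx": 0,"wy": 0,"wz": 0,"claw": -1}
    - {"dx": -3.2,"dy": -13,"dz": 0,"wx": 0,"wy": 0,"wz": 0,"claw": -1}

```text
t: 14.37
ee_pos: [0.5697, -0.0151, 0.2193]
orientation: [[-0.695, 0.717, -0.06], [0.719, 0.69, -0.08], [-0.016, -0.099, -0.995]]
wrist_force: [0.5, -0.6, -4.6]
width: 0.0127
grip_force: 107.8
```

move_arm:
  plan:
    - {"dx": -0.3,"dy": -1.4,"dz": 0,"wx": 0,"wy": 0,"wz": 0,"claw": -1}
    - {"dx": -0.6,"dy": -2.8,"dz": 0,"wx": 0,"wy": 0,"wz": 0,"claw": -1}
    - {"dx": -0.9,"dy": -4.2,"dz": 0,"wx": 0,"wy": 0,"wz": 0,"claw": -1}
    - {"dx": -1.2,"dy": -5.6,"dz": 0,"wx": 0,"wy": 0,"wz": 0,"claw": -1}
    - {"dx": -1.5,"dy": -7,"dz": 0,"wx": 0,"wy": 0,"wz": 0,"claw": -1}
    - {"dx": -1.8,"dy": -8.4,"dz": 0,"wx": 0,"wy": 0,"wz": 0,"claw": -1}
    - {"dx": -2.1,"dy": -9.8,"dz": 0,"wx": 0,"wy": 0,"wz": 0,"claw": -1}
    - {"dx": -2.4,"dy": -11.2,"dz": 0,"wx": 0,"wy": 0,"wz": 0,"claw": -1}
    - {"dx": -2.7,"dy": -12.6,"dz": 0,"wx": 0,"wy": 0,"wz": 0,"claw": -1}
    - {"dx": -3,"dy": -14,"dz": 0,"wx": 0,"wy": 0,"wz": 0,"claw": -1}
    - {"dx": -3.3,"dy": -15.4,"dz": 0,"wx": 0,"wy": 0,"wz": 0,"claw": -1}
    - {"dx": -3.6,"dy": -16.8,"dz": 0,"wx": 0,"wy": 0,"wz": 0,"claw": -1}

```text
t: 15.37
ee_pos: [0.5336, -0.1829, 0.2193]
orientation: [[-0.695, 0.717, -0.06], [0.719, 0.691, -0.08], [-0.016, -0.099, -0.995]]
wrist_force: [0.2, -0.5, -4.4]
width: 0.0123
grip_force: 107.9
```

move_arm:
  plan:
    - {"dx": -0.3,"dy": -1.4,"dz": 0,"wx": 0,"wy": 0,"wz": 0,"claw": -1}
    - {"dx": -0.6,"dy": -2.8,"dz": 0,"wx": 0,"wy": 0,"wz": 0,"claw": -1}
    - {"dx": -0.9,"dy": -4.2,"dz": 0,"wx": 0,"wy": 0,"wz": 0,"claw": -1}
    - {"dx": -1.2,"dy": -5.6,"dz": 0,"wx": 0,"wy": 0,"wz": 0,"claw": -1}
    - {"dx": -1.5,"dy": -7,"dz": 0,"wx": 0,"wy": 0,"wz": 0,"claw": -1}
    - {"dx": -1.8,"dy": -8.4,"dz": -0.2,"wx": 0,"wy": 0,"wz": 0,"claw": -1}
    - {"dx": -2.1,"dy": -9.8,"dz": -0.5,"wx": 0,"wy": 0,"wz": 0,"claw": -1}
    - {"dx": -2.4,"dy": -11.2,"dz": -0.9,"wx": 0,"wy": 0,"wz": 0,"claw": -1}
    - {"dx": -2.6,"dy": -12.5,"dz": -1.4,"wx": 0,"wy": 0,"wz": 0,"claw": -1}
    - {"dx": -2.8,"dy": -13.6,"dz": -2,"wx": 0,"wy": 0,"wz": 0,"claw": -1}
    - {"dx": -3,"dy": -14.5,"dz": -2.8,"wx": 0,"wy": 0,"wz": 0,"claw": -1}
    - {"dx": -3.1,"dy": -15.1,"dz": -3.6,"wx": 0,"wy": 0,"wz": 0,"claw": -1}

```text
t: 16.37
ee_pos: [0.5024, -0.3337, 0.1826]
orientation: [[-0.694, 0.717, -0.06], [0.719, 0.69, -0.08], [-0.016, -0.099, -0.995]]
wrist_force: [-0.8, -0.3, -4.5]
width: 0.0125
grip_force: 107.8
```

move_arm:
  plan:
    - {"dx": 0,"dy": 0,"dz": -0.8,"wx": 0,"wy": 0,"wz": 0,"claw": -1}
    - {"dx": 0,"dy": 0,"dz": -1.6,"wx": 0.005,"wy": -0.004,"wz": 0,"claw": -1}
    - {"dx": 0,"dy": 0,"dz": -2.4,"wx": 0.013,"wy": -0.01,"wz": 0,"claw": -1}
    - {"dx": 0,"dy": 0,"dz": -3.2,"wx": 0.021,"wy": -0.016,"wz": 0,"claw": -1}
    - {"dx": 0,"dy": 0,"dz": -4,"wx": 0.029,"wy": -0.022,"wz": 0,"claw": -1}
    - {"dx": 0,"dy": 0,"dz": -4.7,"wx": 0.037,"wy": -0.028,"wz": 0,"claw": -1}
    - {"dx": 0,"dy": 0,"dz": -5.4,"wx": 0.045,"wy": -0.034,"wz": 0,"claw": -1}
    - {"dx": 0,"dy": 0,"dz": -6,"wx": 0.053,"wy": -0.04,"wz": 0,"claw": -1}
    - {"dx": 0,"dy": 0,"dz": -6.6,"wx": 0.061,"wy": -0.046,"wz": 0,"claw": -1}
    - {"dx": 0,"dy": 0,"dz": -7.1,"wx": 0.069,"wy": -0.052,"wz": 0,"claw": -1}
    - {"dx": 0,"dy": 0,"dz": -7.6,"wx": 0.076,"wy": -0.058,"wz": 0,"claw": -1}
    - {"dx": 0,"dy": 0,"dz": -8,"wx": 0.08,"wy": -0.061,"wz": 0,"claw": -1}

```text
t: 17.37
ee_pos: [0.5029, -0.3327, 0.1028]
orientation: [[-0.694, 0.72, 0.002], [0.72, 0.694, 0.001], [-0.001, 0.001, -1.0]]
wrist_force: [0.1, -0.2, -4.5]
width: 0.0128
grip_force: 107.8
```

move_arm:
  plan:
    - {"dx": 0,"dy": -0.1,"dz": -0.4,"wx": 0,"wy": 0,"wz": 0,"claw": -1}
    - {"dx": 0,"dy": -0.1,"dz": -0.8,"wx": 0,"wy": 0,"wz": 0,"claw": -1}
    - {"dx": 0,"dy": -0.1,"dz": -1.2,"wx": 0,"wy": 0,"wz": 0,"claw": -1}
    - {"dx": 0,"dy": -0.1,"dz": -1.5,"wx": 0,"wy": 0,"wz": 0,"claw": -1}
    - {"dx": 0,"dy": -0.1,"dz": -1.8,"wx": 0,"wy": 0,"wz": 0,"claw": -1}
    - {"dx": 0,"dy": -0.1,"dz": -2,"wx": 0,"wy": 0,"wz": 0,"claw": -1}
    - {"dx": 0,"dy": -0.1,"dz": -2.1,"wx": 0,"wy": 0,"wz": 0,"claw": -1}
    - {"dx": 0,"dy": -0.1,"dz": -2.2,"wx": 0,"wy": 0,"wz": 0,"claw": -1}
    - {"dx": 0,"dy": -0.1,"dz": -2.2,"wx": 0,"wy": 0,"wz": 0,"claw": -1}

```text
t: 18.12
ee_pos: [0.503, -0.3335, 0.0812]
orientation: [[-0.694, 0.719, 0.001], [0.719, 0.694, -0.0], [-0.001, 0.001, -1.0]]
wrist_force: [0.4, -0.6, -5.0]
width: 0.0125
grip_force: 107.8
```

```bash
python3 - <<'E'
from h import *
s=snap('scene','d.png'); b=cv2.imread('pics/d.png')[270:440,290:500]
cv2.imwrite('pics/d2.png',cv2.resize(b,(600,486)))
st=r.read_state(); print(st['ee_pos'],st['wrist_force'],st['moment'])
E
```

```text
[ 0.50302171 -0.33349183  0.08128348] [-0.42896231  0.51988399 -4.8612633 ] [0.00897953 0.15796162 0.00286919]
```

View pics/d2.png

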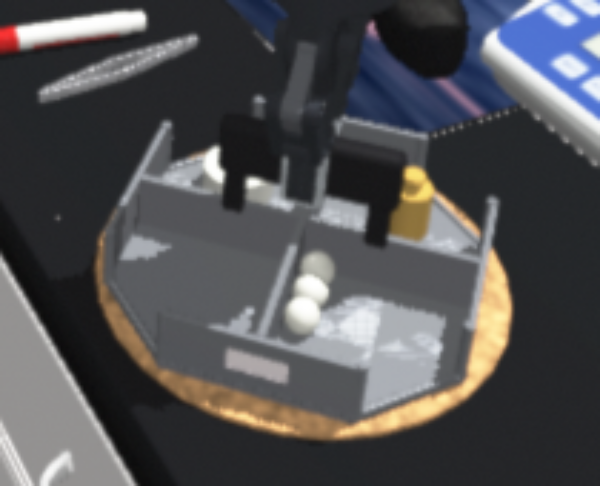

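The organiser is over the middle of the mat with the contents sorted, but its weight still hangs from the gripper. Lowering the last bit.

move_arm:
  plan:
    - {"dx": 0,"dy": 0,"dz": -0.05,"wx": 0,"wy": 0,"wz": 0,"claw": -1}
    - {"dx": 0,"dy": 0,"dz": -0.1,"wx": 0,"wy": 0,"wz": 0,"claw": -1}
    - {"dx": 0,"dy": 0,"dz": -0.15,"wx": 0,"wy": 0,"wz": 0,"claw": -1}
    - {"dx": 0,"dy": 0,"dz": -0.15,"wx": 0,"wy": 0,"wz": 0,"claw": -1}

```text
t: 18.5
ee_pos: [0.5031, -0.3335, 0.0798]
orientation: [[-0.694, 0.72, 0.001], [0.72, 0.694, -0.0], [-0.001, 0.001, -1.0]]
wrist_force: [-0.1, -0.3, -5.0]
width: 0.0128
grip_force: 107.8
```

move_arm:
  plan:
    - {"dx": 0,"dy": 0,"dz": -0.04,"wx": 0,"wy": 0,"wz": 0,"claw": -1}
    - {"dx": 0,"dy": 0,"dz": -0.08,"wx": 0,"wy": 0,"wz": 0,"claw": -1}
    - {"dx": 0,"dy": 0,"dz": -0.12,"wx": 0,"wy": 0,"wz": 0,"claw": -1}
    - {"dx": 0,"dy": 0,"dz": -0.12,"wx": 0,"wy": 0,"wz": 0,"claw": -1}

```text
t: 18.83
ee_pos: [0.5031, -0.3335, 0.0797]
orientation: [[-0.694, 0.72, 0.002], [0.72, 0.694, 0.0], [-0.001, 0.001, -1.0]]
wrist_force: [-8.3, 6.7, 17.1]
width: 0.0125
grip_force: 111.4
```

move_arm:
  plan:
    - {"dx": 0,"dy": 0,"dz": 0.07,"wx": 0,"wy": 0,"wz": 0,"claw": -1}
    - {"dx": 0,"dy": 0,"dz": 0.07,"wx": 0,"wy": 0,"wz": 0,"claw": -1}
    - {"dx": 0,"dy": 0,"dz": 0.07,"wx": 0,"wy": 0,"wz": 0,"claw": -0.6}
    - {"dx": 0,"dy": 0,"dz": 0.07,"wx": 0,"wy": 0,"wz": 0,"claw": -0.4}
    - {"dx": 0,"dy": 0,"dz": 0.07,"wx": 0,"wy": 0,"wz": 0,"claw": -0.2}
    - {"dx": 0,"dy": 0,"dz": 0.07,"wx": 0,"wy": 0,"wz": 0,"claw": 0}
    - {"dx": 0,"dy": 0,"dz": 0.07,"wx": 0,"wy": 0,"wz": 0,"claw": 0.1}
    - {"dx": 0,"dy": 0,"dz": 0.07,"wx": 0,"wy": 0,"wz": 0,"claw": 0.2}
    - {"dx": 0,"dy": 0,"dz": 0.07,"wx": 0,"wy": 0,"wz": 0,"claw": 0.2}

```text
t: 19.58
ee_pos: [0.503, -0.3335, 0.0792]
orientation: [[-0.695, 0.719, 0.001], [0.719, 0.695, -0.0], [-0.001, 0.001, -1.0]]
wrist_force: [-0.3, 0.4, -0.6]
width: 0.0514
grip_force: 0.0
```

move_arm:
  plan:
    - {"dx": 0,"dy": 0,"dz": 0.5,"wx": 0,"wy": 0,"wz": 0,"claw": 0.3}
    - {"dx": 0,"dy": 0,"dz": 1.5,"wx": 0,"wy": 0,"wz": 0,"claw": 0.3}
    - {"dx": 0,"dy": 0,"dz": 3,"wx": 0,"wy": 0,"wz": 0,"claw": 0.3}
    - {"dx": 0,"dy": 0,"dz": 5,"wx": 0,"wy": 0,"wz": 0,"claw": 0.3}
    - {"dx": 0,"dy": 0,"dz": 8,"wx": 0,"wy": 0,"wz": 0,"claw": 0.3}
    - {"dx": 0,"dy": 0,"dz": 11,"wx": 0,"wy": 0,"wz": 0,"claw": 0.3}
    - {"dx": 0,"dy": 1.5,"dz": 13.5,"wx": 0,"wy": 0,"wz": 0,"claw": 0.3}
    - {"dx": 0,"dy": 4,"dz": 15,"wx": 0,"wy": 0,"wz": 0,"claw": 0.3}
    - {"dx": 0,"dy": 7.5,"dz": 16,"wx": 0,"wy": 0,"wz": 0,"claw": 0.3}
    - {"dx": 0,"dy": 11,"dz": 16,"wx": 0,"wy": 0,"wz": 0,"claw": 0.3}
    - {"dx": 0,"dy": 15,"dz": 16,"wx": 0,"wy": 0,"wz": 0,"claw": 0.3}
    - {"dx": 0,"dy": 18,"dz": 16,"wx": 0,"wy": 0,"wz": 0,"claw": 0.3}

```text
t: 20.58
ee_pos: [0.5029, -0.1508, 0.2404]
orientation: [[-0.695, 0.719, 0.002], [0.719, 0.695, 0.001], [-0.001, 0.002, -1.0]]
wrist_force: [0.5, -0.6, -0.1]
width: 0.0556
grip_force: 0.0
```

```bash
python3 - <<'E'
from h import *
for n in('top','scene'):
    s=snap(n,n+'9.png'); P,_=pts(s)
    O=P[(abs(P[:,0]-.5)<.11)&(abs(P[:,1]+.33)<.11)]
    print(n,'handle',handle(O,.08,.1)); m=O[(O[:,2]<.008)]
    for o in nets.cut_out('mat',n)[:1]:
        v,u=np.nonzero(o['region']); q=np.stack([u,v],1).astype(float)
        d=cv2.undistortPoints(q[:,None],np.array(s['mtx']),np.array(s['D']))[:,0]; R=np.array(s['R']);c=-R.T@np.array(s['t'])
        D=np.c_[d,np.ones(len(d))]@R; X=c+D*((.004-c[2])/D[:,2])[:,None]
        print('mat',cv2.minEnclosingCircle(X[:,:2].astype(np.float32)))
a=cv2.imread('pics/top9.png')[170:300,360:510]; b=cv2.imread('pics/scene9.png')[180:440,220:500]
a2=cv2.imread('pics/top9.png')[190:290,170:310]
cv2.imwrite('pics/f.png',np.hstack([np.vstack([cv2.resize(a,(350,300)),cv2.resize(a2,(350,250))]),cv2.resize(b,(450,550))]))
E
```

```text
top handle (199, array([ 0.5125, -0.3408]), array([0.015, 0.072]), 134.5, np.float64(0.091))
mat ((0.46445900201797485, -0.3820902407169342), 0.08861178904771805)
scene handle (729, array([ 0.5031, -0.3359]), array([0.016, 0.094]), 134.4, np.float64(0.0894))
mat ((0.5030010938644409, -0.3384414315223694), 0.11126407980918884)
```

View pics/f.png

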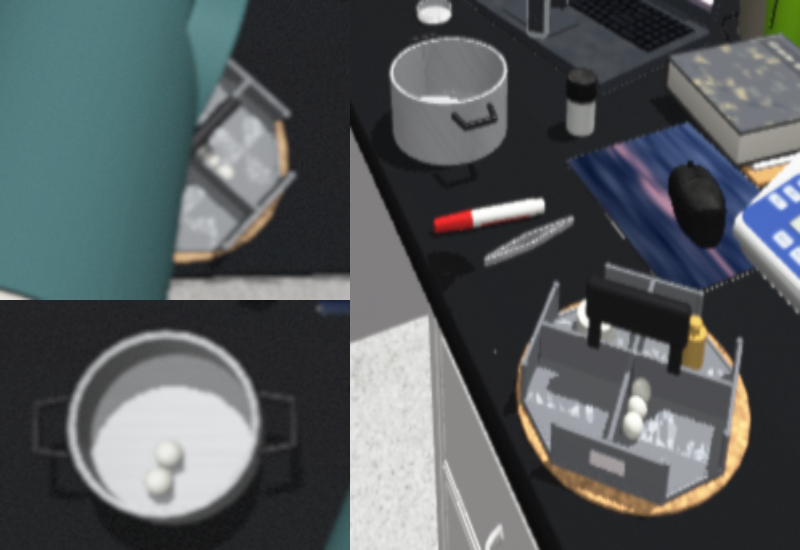

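Both large balls are in the upright bowl, at about (168,452) and (158,482). The organiser stands level on the mat, within about 3 mm of its middle, and holds the small balls, weight and mount. The gripper is clear.

```bash
python3 -c "
from bench import r
print(r.hand_in())"
```

```text
the job is handed in; nothing more can be done
None
```

The job is handed in at about 21 s: both large balls are in the upright bowl, and the organiser is level on the mat within about 3 mm of its middle, released, with everything else still in its own compartment.

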